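# Fit the clamp plate on the stamping press slide and hold it down

## Robot

A 7-joint arm with a two-finger parallel gripper is mounted at the origin on the work surface. World frame = base frame: x ahead of the robot, y to its left, z up, the work surface at z = 0. Lengths are in m, angles in rad, forces in N, time in s.
With the tool pointing down it reaches from about 0.4 to 0.85 m from the base axis. Payload 10.4 kg.
Tool frame: the origin (TCP) lies at the very end of the fingers, on their centre line; the grasp point (between the pads) lies 19 mm behind it; z points along the fingers, y is the line along which they close (so a half turn about z gives the same grasp; the last joint's range is limited). The gripper opens to 85 mm and grips with 20 to 120 N. Pads are 22 mm wide; open, the fingers measure 114 mm over their backs; the gripper's body (76 mm by 85 mm) begins 54 mm behind the grasp point. The pads swing forward as they close: fully open they stand 13 mm farther back than shut.
Start: joints at [-1.178, 0.332, -0.065, 1.46, 0.022, 1.35, -0.088], TCP at [0.252, 0.572, 0.231] pointing down, gripper open.
Joint ranges: [-2.6, 2.6], [-0.5, 2.12], [-1.47, 1.34], [0.16, 2.42], [-1.27, 4.41], [0.06, 2.06], [-2.6, 2.6]. Speed limits (rad/s): [2.22, 2.22, 2.79, 2.79, 3.14, 3.14, 3.14].

## Interface

Orientations are given as a unit quaternion [x, y, z, w].
In Python, from workcell import * gives the robot as it stands.
- The arm moves only by the tool step_arm, never from a script. Its argument "commands" is one flat list of numbers, 7 for each row, row after row: the finger opening in mm, from 0 to 85.4, then the shift along the world's x, y, z as a fraction of full scale, then the turn, a rotation vector about the world's x, y, z as a fraction of full scale. A call has exactly 10 rows; each row is the pose to reach, as a shift and turn from the pose commanded when the call began, turning the shorter way round; what a row does not reach only later rows make up. Full scale, the value 1, is 0.6 m for a shift and pi rad for a turn. A row lasts 1/8 s, in which the tool goes at most 62.5 mm and 10.7 degrees, less where a joint would pass 70% of its speed; a pose out of reach is approached as far as the arm can. A call with a number of a shift or a turn outside -1 to 1 is refused whole. A call with a gripper value outside its range is refused whole. The fingers move at their own pace and stop on an object; "squeeze" is the grip in N (left out, the last holds). Time passes only in rows, so rows that repeat a pose let the fingers close, or fill a call up. It gives the time, the measured TCP pose, the force, the opening and the grip force at its end, in the units of the state.
- get_obs(): the state, without advancing time (a new reading comes with each control period).
- camera(name): name is "side" or "top" or "wrist"; returns the picture (420x560x3 uint8, red, green, blue); there is no depth.
- camera_params(name): a dict with "mtx" (3x3 intrinsics, pixels), "extrinsics" (4x4, takes a point from world to camera coordinates); the wrist camera has in their place "tool_from_camera" (4x4, takes a point from camera to tool coordinates, whose origin is the TCP and whose axes are the flange's). Camera axes: x right, y down, z forward; pixel columns grow to the right and rows downward; lengths in m; the calibration is good to about 2 mm. A picture is of the moment at which its call begins: read the wrist's pose just before it. camera_params takes no time and is no camera call.
- hand_in(): hands the job in; it is judged then, once.
The state is a dict: "clock": time; "joint_pos": joint angles; "joint_velocities": joint speeds; "tau": joint torques, N m; "position": TCP position; "ee_rot": TCP orientation; "ft_force": force on the tool from outside, world axes, zero at the start; "torque": the same for the moment, N m; "grip_width": opening from 0.0 (shut) to 1.0 (fully open); "grasp_force": force on a finger pad.
Only numpy, scipy, OpenCV 4.12 (cv2) and the standard library are available. Lean on these libraries where they do the work, as an engineer would, in place of code of your own. Each camera call takes 0.05 s, during which the arm holds its last target. There are 200 camera calls.

## Task

Pull the stamping press's slide table fully out to the rubber stops. Pick up the aluminium clamp plate by its red handle, rest it on top of the locating pin with its long edge along the dark fence, a little off to one side so that the pin is not yet in the slot underneath, and slide it along the fence until it drops over the pin. Press it fully down against the lift springs until it lies flat on the table and finish like that, still gripping the handle and holding it down so that I can turn the clamps over it; leave the weights, the jar and the screwdriver where they are.

Things in the scene. Friction and masses are not known exactly. Their poses are not given: they have to be found in the camera images.
- slide_table (a joint): The press's slide table: aluminium tray 290 x 225 x 15 mm, two orange pads, top face 60 mm above the bench; runs level and straight on two rails. Value in m: 0 = pushed in under the stamping heads, 0.240 = fully out at the rubber stops. Stays where it is left; sliding it takes about 5 N. When it is out, the heads (165 mm above the bench) begin 160 mm from the pin on its +x side.
- table_handle (a point): Centre of the black pull bar standing across the outer end of the slide table: 106 mm long (its y), 14 mm thick (its x, the slide direction), 18 mm high, centre 42 mm above the table top, on two thin posts 90 mm apart. Moves with the table; axes as the table's: -x is the way out, z up. The pin stands 142 mm from it along +x.
- pin_tip (a point): Top of the steel locating pin fixed upright in the slide table, 12 mm diameter, 12 mm tall, its top 4 mm tapering to 6 mm diameter; this point is on its axis, 12 mm above the table's top face. Moves with the table, axes as the table's: -x is the way out, z up. Two parked clamps (38 mm high) stand 93 mm from it on its -y side.
- fence_face (a point): Middle of the fence's inner face, half-way up, straight beside the pin. The fence is a dark steel bar along the table's x, 235 mm long, 22 mm high above the table top, on the pin's +y side; this face is 55 mm from the pin's axis and looks to -y. Moves with the table.
- lift_spring0 (a joint): One of four brass spring buttons, 9 mm diameter, 60 mm before and behind and 45 mm to either side of the pin, standing 5 mm proud of the table top. Value 0 = up, 0.005 = flush. Together they carry the released plate; about 10 N of push on the plate sends them flush.
- plate_grip (a point): Centre of the red handle bar on the loose aluminium clamp plate (about 0.45 kg): bar 88 mm long along the plate's y, 14 mm thick along x, 18 mm high, centre 50 mm above the plate's underside, 24 mm free under it, posts 72 mm apart. The plate is 200 (x) x 110 (y) x 14 mm with two windows, the same when turned half round; it starts flat on the bench.
- plate_slot (a point): Centre of the plate's underside, below the handle: mouth of the blind slot for the pin, 15.5 mm wide along the plate's x, 22 mm along y, 14 mm deep, 2 mm chamfer, covered from above. With the plate's edge against the fence the slot's middle passes over the pin. Axes as the plate's: x along its long edges, z up.
- weight_a: Black pattern weight with a knob, 60 mm diameter, 52 mm tall; origin under its centre. Leave it alone.
- weight_b: Black pattern weight, the same as the other. Leave it alone.
- dressing_jar: Amber glass jar with a steel cap, 64 mm diameter, 75 mm tall; origin under its centre. Leave it alone.
- screwdriver: Yellow-handled screwdriver lying on the bench, 190 mm long along its x. Leave it alone.
Mind the look-alikes: they are no part of the job. Of the things that look like the part that bears plate_grip, take the one that is farthest to the robot's right at the start.

How it is judged:
On the way, in this order (a step that is already met when the one before it is completed fails the run):
1. the slide table is pulled out to its stops (value of joint slide_table above 0.234 m), for 0.2 s.
2. the plate rests on top of the pin, along the fence, the pin not yet in the slot (contact force between clamp_plate and slide_table_c0 above 0.5 N and z of plate_slot in the frame of pin_tip above -0.003 m and y of plate_slot in the frame of pin_tip above -0.006 m and angle between the x axis of plate_slot and the x axis of pin_tip, either way round below 0.08 rad and value of joint slide_table above 0.232 m), for 0.1 s.
3. the plate has dropped over the pin (z of plate_slot in the frame of pin_tip below -0.005 m and horizontal distance between plate_slot and pin_tip below 0.006 m), for 0.1 s.
At the end, for the whole second after the job is handed in: Slide table within 8 mm of its stops; pin in the slot, plate edge within 4 mm of the fence and 3 degrees of parallel, plate level, its underside within 2 mm of the table top; gripper still on the handle (over 5 N, grasp point within 25 mm of the bar's centre) (value of joint slide_table above 0.232 m and z of plate_slot in the frame of pin_tip below -0.01 m and x of plate_slot in the frame of pin_tip between -0.0035 and 0.0035 m and y of plate_slot in the frame of pin_tip above -0.004 m and angle between the x axis of plate_slot and the x axis of pin_tip, either way round below 0.05 rad and angle between plate_slot's own z axis and vertical below 0.03 rad and distance between the grasp point and plate_grip below 0.025 m and contact force between clamp_plate and the fingers above 5 N); the arm keeps its last pose, push and grip.
It fails at once if a weight, the jar or the screwdriver was moved more than 30 mm (distance of any of weight_a, weight_b, dressing_jar, screwdriver from where it was at the start of the episode above 0.03 m).
It also fails if it takes over 64 s, if anything falls off the work surface, if the arm or the gripper's body presses on something with over 40 N, if the wrist force passes 120 N, or if a joint passes its speed limit or range.

## Working session

There is one attempt and no reset: what is moved stays moved. The work goes in short steps, Python scripts to look and compute and a tool call to move; the robot and the scene stay as the last step left them, time stands still between calls to the robot, and variables do not carry over. Pictures are saved under pics/ and viewed, at most 10 in all, crops included, and the job is handed in when it is done.

Besides the shell and the picture viewer there is one more tool, called as a command line: name --argument value ..., lists and objects as JSON in quotes. step_arm: Moves the arm, as the interface text tells. Its arguments: {"type":"object","properties":{"commands":{"type":"array","items":{"type":"number"}},"squeeze":{"type":"number"}},"required":["commands"]}

```bash
mkdir -p pics
python3 - <<'E'
from workcell import *
import cv2,numpy as np
o=get_obs();print({k:np.round(v,3) for k,v in o.items()})
for n in("top","side"):
    cv2.imwrite(f"pics/{n}0.png",camera(n)[:,:,::-1]);p=camera_params(n);print(n,np.round(p["mtx"],1).tolist(),np.round(p["extrinsics"],3).tolist())
E
```

```text
{'clock': np.float64(0.0), 'joint_pos': array([-1.178,  0.333, -0.065,  1.461,  0.022,  1.35 , -0.089]), 'joint_velocities': array([ 0.   ,  0.001, -0.001, -0.001, -0.003,  0.   , -0.   ]), 'tau': array([-0.0000e+00, -6.2546e+01,  4.9000e-02, -3.9160e+01,  1.6000e-02,
        1.0000e-02, -0.0000e+00]), 'position': array([0.252, 0.571, 0.231]), 'ee_rot': array([ 0.206,  0.978, -0.001, -0.   ]), 'ft_force': array([ 0.656, -0.212, -0.423]), 'torque': array([-0.041,  0.015, -0.038]), 'grasp_force': np.float64(0.0), 'grip_width': np.float64(0.996)}
top [[515.6, 0.0, 270.7], [0.0, 515.6, 207.7], [0.0, 0.0, 1.0]] [[0.015, -1.0, 0.013, -0.083], [-0.995, -0.016, -0.1, 0.493], [0.1, -0.012, -0.995, 1.634], [0.0, 0.0, 0.0, 1.0]]
side [[490.2, 0.0, 280.2], [0.0, 490.2, 208.6], [0.0, 0.0, 1.0]] [[-0.846, 0.533, 0.014, 0.451], [0.41, 0.665, -0.624, -0.103], [-0.342, -0.522, -0.781, 1.512], [0.0, 0.0, 0.0, 1.0]]
```

View pics/top0.png

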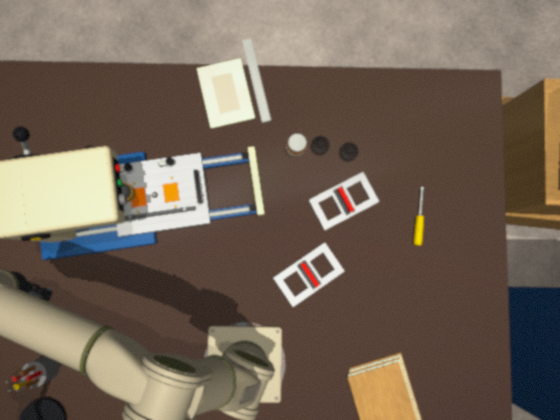

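View pics/side0.png

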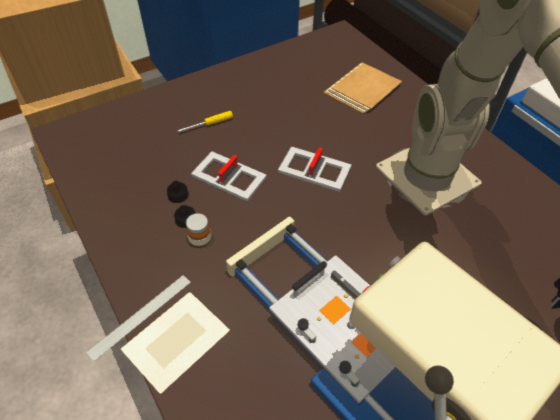

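```bash
cat > h.py <<'E'
from workcell import *
import cv2,numpy as np
from scipy.spatial.transform import Rotation as R
def back(n,uv,z):
    p=camera_params(n);K,E=np.array(p["mtx"]),np.array(p["extrinsics"])
    r=E[:3,:3].T@np.linalg.inv(K)@np.array([uv[0],uv[1],1.]);c=-E[:3,:3].T@E[:3,3]
    return c+r*(z-c[2])/r[2]
def proj(n,P):
    p=camera_params(n);q=np.array(p["extrinsics"])@np.r_[P,1];q=np.array(p["mtx"])@q[:3];return q[:2]/q[2]
def reds(img):
    h=cv2.cvtColor(img,cv2.COLOR_RGB2HSV);m=(((h[...,0]<5)|(h[...,0]>174))&(h[...,1]>170)&(h[...,2]>110)).astype(np.uint8)
    n,l,s,c=cv2.connectedComponentsWithStats(m)
    return [(s[i,4],c[i],cv2.minAreaRect(np.argwhere(l==i)[:,::-1].astype(np.float32))) for i in range(1,n) if s[i,4]>40]
E
python3 - <<'E'
from h import *
for n in("top","side"):
    im=cv2.imread(f"pics/{n}0.png")[:,:,::-1]
    for a,c,r in reds(im): print(n,a,c.round(1),[np.round(x,1) for x in r],back(n,c,.055).round(3))
im=cv2.imread("pics/top0.png")
a=cv2.resize(im[145:245,110:270],None,fx=5,fy=5,interpolation=cv2.INTER_CUBIC);cv2.imwrite("pics/c1.png",a)
E
```

```text
top 107 [345.  199.2] [array([345.2, 199.4]), array([25.1,  4.5]), np.float64(60.9)] [ 0.522 -0.31   0.055]
top 112 [309.3 274.1] [array([309.4, 274.4]), array([26.1,  4.2]), np.float64(56.3)] [ 0.285 -0.199  0.055]
side 131 [315.3 159.3] [array([315.1, 160.8]), array([ 6. , 28.4]), np.float64(23.2)] [ 0.288 -0.193  0.055]
side 165 [227.2 166.4] [array([227.7, 167.3]), array([ 9.4, 29.5]), np.float64(40.9)] [ 0.527 -0.305  0.055]
```

View pics/c1.png

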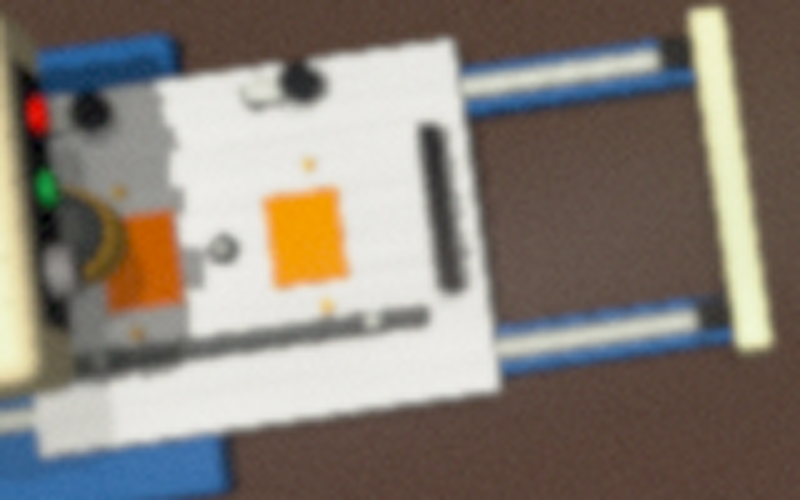

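Run:
```python
from h import *
f=lambda u,v,z:back("top",(110+u/5,145+v/5),z).round(4)
print("bar",f(442,208,.11),f(431,124,.11),f(453,293,.11))
print("pin",f(224,248,.072),"tableR",f(455,38,.06),f(500,390,.06),"fence ends",f(425,317,.08),f(190,347,.08))
print("rail",f(470,90,.04),f(660,62,.04),f(505,350,.04),f(695,320,.04))
o=get_obs();print(o["position"],R.from_quat(o["ee_rot"]).as_matrix().round(3))
print("wpts",[back("top",p,.05).round(3) for p in((297,143),(320,145),(348,151))])
```

```text
bar [0.5473 0.1479 0.11  ] [0.5992 0.1561 0.11  ] [0.4951 0.1397 0.11  ]
pin [0.5251 0.2881 0.072 ] tableR [0.6634 0.1492 0.06  ] [0.4397 0.1148 0.06  ] fence ends [0.483  0.1604 0.08  ] [0.462  0.3051 0.08  ]
rail [0.6338 0.1412 0.04  ] [0.6542 0.0196 0.04  ] [0.4666 0.1144 0.04  ] [ 0.4877 -0.0061  0.04  ]
[0.25232155 0.57143413 0.23061085] [[-0.915  0.404 -0.   ]
 [ 0.404  0.915 -0.001]
 [-0.    -0.001 -1.   ]]
wpts [array([ 0.702, -0.157,  0.05 ]), array([ 0.697, -0.231,  0.05 ]), array([ 0.679, -0.321,  0.05 ])]
```

step_arm --commands '[85,0.08,-0.37,0.03,0,0,-0.818,85,0.08,-0.37,0.03,0,0,-0.818,85,0.08,-0.37,0.03,0,0,-0.818,85,0.08,-0.37,0.03,0,0,-0.818,85,0.28,-0.69,0.03,0,0,-0.818,85,0.28,-0.69,0.03,0,0,-0.818,85,0.28,-0.69,0.03,0,0,-0.818,85,0.28,-0.69,0.03,0,0,-0.818,85,0.49,-0.706,0.03,0,0,-0.818,85,0.49,-0.706,0.03,0,0,-0.818]' --squeeze 60

```text
clock: 1.35
position: [0.5467, 0.1478, 0.2497]
ee_rot: [0.912, 0.41, 0.001, -0.0]
ft_force: [-0.2, 0.4, -0.1]
grip_width: 0.996
grasp_force: 0.0
```

```bash
cat >> h.py <<'E'
def st():
    o=get_obs();r=R.from_quat(o["ee_rot"]);M=r.as_matrix()
    print("t%.2f"%o["clock"],"p",o["position"].round(4),"ydir",np.degrees(np.arctan2(M[1,1],M[0,1])).round(2),"z",M[:,2].round(3),"F",o["ft_force"].round(1),"g",round(float(o["grip_width"])*85.4,1),round(float(o["grasp_force"]),1));return o
E
python3 -c "
from h import *
st()"
```

```text
t1.35 p [0.5467 0.1478 0.2497] ydir -41.59 z [ 0.001  0.001 -1.   ] F [-0.2  0.4 -0.1] g 85.1 0.0
```

step_arm --commands '[85,0.001,0,-0.08,0,0,-0.219,85,0.001,0,-0.08,0,0,-0.219,85,0.001,0,-0.08,0,0,-0.219,85,0.001,0,-0.08,0,0,-0.219,85,0.001,0,-0.15,0,0,-0.219,85,0.001,0,-0.22,0,0,-0.219,85,0.001,0,-0.277,0,0,-0.219,85,0.001,0,-0.277,0,0,-0.219,0,0.001,0,-0.277,0,0,-0.219,0,0.001,0,-0.277,0,0,-0.219]'

```text
clock: 2.6
position: [0.5467, 0.1486, 0.0848]
ee_rot: [0.997, 0.081, 0.001, -0.0]
ft_force: [0.1, -0.8, 0.1]
grip_width: 0.599
grasp_force: 0.0
```

step_arm --commands '[0,0,0,0,0,0,0,0,0,0,0,0,0,0,0,0,0,0,0,0,0,0,0,0,0,0,0,0,0,0,0,0,0,0,0,0,0.003,-0.016,0,0,0,0,0,0.006,-0.033,0,0,0,0,0,0.008,-0.05,0,0,0,0,0,0.01,-0.066,0,0,0,0,0,0.013,-0.083,0,0,0,0]'

```text
clock: 3.85
position: [0.5539, 0.1004, 0.084]
ee_rot: [0.997, 0.082, 0.001, -0.001]
ft_force: [-1.2, 5.8, 4.5]
grip_width: 0.152
grasp_force: 59.1
```

```bash
python3 -c "
from h import *
st()"
```

```text
t3.85 p [0.5539 0.1004 0.084 ] ydir -80.58 z [ 0.001  0.003 -1.   ] F [-1.2  5.8  4.5] g 13.0 59.1
```

step_arm --commands '[0,0.003,-0.016,0,0,0,0,0,0.005,-0.033,0,0,0,0,0,0.008,-0.05,0,0,0,0,0,0.01,-0.066,0,0,0,0,0,0.013,-0.083,0,0,0,0,0,0.015,-0.099,0,0,0,0,0,0.018,-0.115,0,0,0,0,0,0.02,-0.125,0,0,0,0,0,0.02,-0.125,0,0,0,0,0,0.02,-0.125,0,0,0,0]'

```text
clock: 5.1
position: [0.5665, 0.0236, 0.084]
ee_rot: [0.997, 0.081, 0.001, 0.0]
ft_force: [4.1, 0.9, 4.2]
grip_width: 0.153
grasp_force: 59.4
```

Run:
```python
from h import *
st()
im=camera("top");a=cv2.resize(im[140:250,150:300,::-1],None,fx=5,fy=5,interpolation=cv2.INTER_CUBIC);cv2.imwrite("pics/c2.png",a)
```

```text
t5.10 p [0.5665 0.0236 0.084 ] ydir -80.67 z [ 0.002  0.    -1.   ] F [4.1 0.9 4.2] g 13.1 59.4
```

View pics/c2.png

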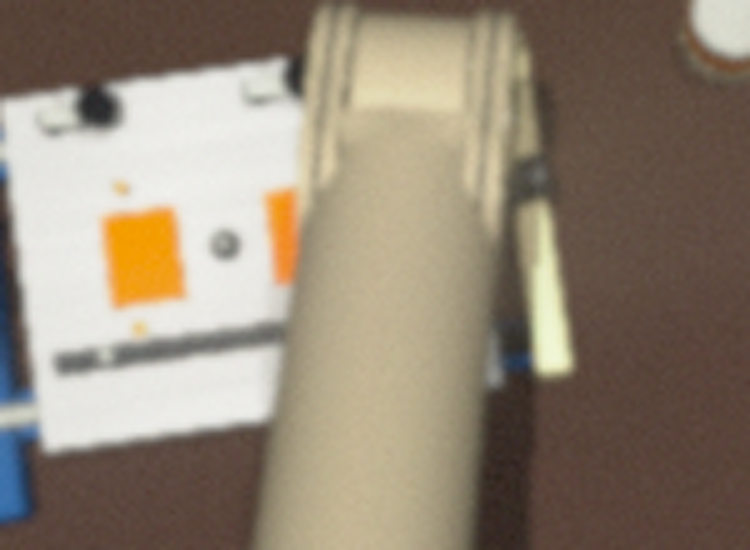

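step_arm --commands '[0,0.001,-0.007,0,0,0,0,0,0.002,-0.014,0,0,0,0,0,0.003,-0.02,0,0,0,0,0,0.004,-0.026,0,0,0,0,0,0.005,-0.032,0,0,0,0,0,0.005,-0.035,0,0,0,0,0,0.005,-0.035,0,0,0,0,0,0.005,-0.035,0,0,0,0,0,0.005,-0.035,0,0,0,0,0,0.005,-0.035,0,0,0,0]'

```text
clock: 6.4
position: [0.5665, 0.0235, 0.0839]
ee_rot: [0.996, 0.089, -0.002, -0.011]
ft_force: [-17.7, 61.4, 21.4]
grip_width: 0.154
grasp_force: 65.7
```

step_arm --commands '[0,0.001,-0.006,0,0,0,0,0,0.002,-0.01,0,0,0,0,0,0.002,-0.014,0,0,0,0,0,0.003,-0.018,0,0,0,0,0,0.003,-0.018,0,0,0,0,0,0.003,-0.018,0,0,0,0,0,0.003,-0.018,0,0,0,0,0,0.003,-0.018,0,0,0,0,0,0.003,-0.018,0,0,0,0,0,0.003,-0.018,0,0,0,0]'

```text
clock: 7.65
position: [0.5666, 0.0234, 0.0838]
ee_rot: [0.995, 0.094, -0.004, -0.017]
ft_force: [-31.2, 92.9, 30.8]
grip_width: 0.153
grasp_force: 74.0
```

step_arm --commands '[0,-0.004,0.026,0,0,0,0,0,-0.008,0.05,0,0,0,0,30,-0.008,0.05,0,0,0,0,85,-0.008,0.05,0,0,0,0,85,-0.008,0.05,0,0,0,0,85,-0.008,0.05,0,0,0,0,85,-0.008,0.05,0,0,0,0,85,-0.008,0.05,0.1,0,0,0,85,-0.008,0.05,0.2,0,0,0,85,-0.008,0.05,0.25,0,0,0]'

```text
clock: 8.9
position: [0.5664, 0.0214, 0.2366]
ee_rot: [0.997, 0.081, 0.002, -0.0]
ft_force: [0.0, 0.1, -0.4]
grip_width: 0.993
grasp_force: 0.0
```

Run:
```python
from h import *
st()
im0=cv2.imread("pics/top0.png")[:,:,::-1]
def bright(im,a,b):
    g=cv2.cvtColor(im,cv2.COLOR_RGB2GRAY)[b-45:b+45,a-45:a+45];m=(g>150).astype(np.uint8)
    cs,_=cv2.findContours(m,cv2.RETR_EXTERNAL,cv2.CHAIN_APPROX_NONE);c=max(cs,key=cv2.contourArea)
    return cv2.minAreaRect(c+np.array([[a-45,b-45]]))
r=bright(im0,344,201);print(r);bx=cv2.boxPoints(r)
P=np.array([back("top",p,.014) for p in bx]);print(P.round(3),P.mean(0).round(4),np.linalg.norm(np.diff(P,axis=0),axis=1).round(3))
for d in np.diff(P,axis=0): print(np.degrees(np.arctan2(d[1],d[0])).round(1))
```

```text
t8.90 p [0.5664 0.0214 0.2366] ydir -80.7 z [ 0.004  0.001 -1.   ] F [ 0.   0.1 -0.4] g 84.8 0.0
((343.5337829589844, 200.29183959960938), (34.842708587646484, 62.26130294799805), 62.35402297973633)
[[ 0.525 -0.196  0.014]
 [ 0.623 -0.376  0.014]
 [ 0.522 -0.428  0.014]
 [ 0.425 -0.249  0.014]] [ 0.5238 -0.3122  0.014 ] [0.205 0.114 0.204]
-61.4
-152.5
118.4
```

step_arm --commands '[85,-0.07,-0.553,0,0,0,0.107,85,-0.07,-0.553,0,0,0,0.107,85,-0.07,-0.553,0,0,0,0.107,85,-0.07,-0.553,0,0,0,0.107,85,-0.07,-0.553,0,0,0,0.107,85,-0.07,-0.553,0,0,0,0.107,85,-0.07,-0.553,0,0,0,0.107,85,-0.07,-0.553,0,0,0,0.107,85,-0.07,-0.553,0,0,0,0.107,85,-0.07,-0.553,0,0,0,0.107]'

```text
clock: 10.15
position: [0.524, -0.3091, 0.2332]
ee_rot: [0.969, 0.248, 0.0, -0.0]
ft_force: [0.3, -0.5, 0.5]
grip_width: 0.995
grasp_force: 0.0
```

Run:
```python
from h import *
o=st()
w=camera("wrist");t=camera("top")
w2=w.copy();cv2.imwrite("pics/w3.png",w2[:,:,::-1])
p=camera_params("wrist");K=np.array(p["mtx"]);T=np.array(p["tool_from_camera"])
W=np.eye(4);W[:3,:3]=R.from_quat(o["ee_rot"]).as_matrix();W[:3,3]=o["position"];C=W@T
for a,c,r in reds(w):
    for z in(.059,):
        f=lambda uv:(lambda d:C[:3,3]+d*(z-C[2,3])/d[2])(C[:3,:3]@np.linalg.inv(K)@np.r_[uv,1])
        b=np.array([f(q) for q in cv2.boxPoints(r)]);print(a,c.round(1),b.mean(0).round(4),np.linalg.norm(np.diff(b,axis=0),axis=1).round(3),[np.degrees(np.arctan2(*d[1::-1])).round(1) for d in np.diff(b,axis=0)])
```

```text
t10.15 p [ 0.524  -0.3091  0.2332] ydir -61.31 z [ 0.  0. -1.] F [ 0.3 -0.5  0.5] g 84.9 0.0
1286 [283.7 187.9] [ 0.5244 -0.3136  0.059 ] [0.013 0.087 0.014] [np.float64(-61.3), np.float64(-150.8), np.float64(118.7)]
973 [ 81.5 309.6] [ 0.3112 -0.1893  0.059 ] [0.07  0.029 0.07 ] [np.float64(13.5), np.float64(-68.2), np.float64(-165.2)]
```

View pics/w3.png

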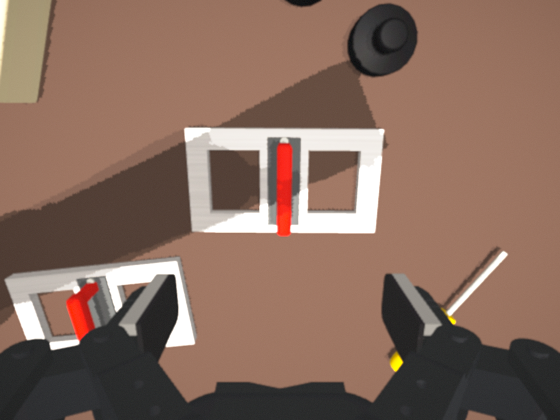

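step_arm --commands '[85,0.001,-0.008,-0.08,0,0,0,85,0.001,-0.008,-0.16,0,0,0,85,0.001,-0.008,-0.24,0,0,0,85,0.001,-0.008,-0.3,0,0,0,85,0.001,-0.008,-0.337,0,0,0,85,0.001,-0.008,-0.337,0,0,0,0,0.001,-0.008,-0.337,0,0,0,0,0.001,-0.008,-0.337,0,0,0,0,0.001,-0.008,-0.337,0,0,0,0,0.001,-0.008,-0.337,0,0,0]' --squeeze 80

```text
clock: 11.5
position: [0.5243, -0.3148, 0.0315]
ee_rot: [0.969, 0.247, 0.0, -0.0]
ft_force: [-9.6, 4.3, 14.9]
grip_width: 0.146
grasp_force: 79.4
```

step_arm --commands '[0,0,0,0,0,0,0,0,0,0,0,0,0,0,0,0,0,0,0,0,0,0,0,0,0,0,0,0,0,0,0,0.03,0,0,0,0,0,0,0.08,0,0,0,0,0,0,0.14,0,0,0,0,0,0,0.2,0,0,0,0,0,0,0.2,0,0,0,0,0,0,0.2,0,0,0]'

```text
clock: 12.75
position: [0.5236, -0.3144, 0.1501]
ee_rot: [0.969, 0.247, -0.0, -0.0]
ft_force: [1.4, 0.3, -4.6]
grip_width: 0.148
grasp_force: 78.5
```

Run:
```python
from h import *
o=st()
w=camera("wrist");t=camera("top");cv2.imwrite("pics/t4.png",t[:,:,::-1])
cv2.imwrite("pics/w4.png",w[:,:,::-1])
for a,c,r in reds(w): print(a,c,r)
# table features, top view (arm away)
h=cv2.cvtColor(t,cv2.COLOR_RGB2HSV)
m=((h[...,0]>8)&(h[...,0]<20)&(h[...,1]>200)&(h[...,2]>180)).astype(np.uint8)
n,l,s,c=cv2.connectedComponentsWithStats(m)
for i in range(1,n):
    if s[i,4]>60: print("pad",s[i],c[i],back("top",c[i],.06).round(4))
print("expected pin px",proj("top",[.5445,.1635,.072]))
a=cv2.resize(t[140:250,150:300,::-1],None,fx=5,fy=5,interpolation=cv2.INTER_CUBIC);cv2.imwrite("pics/c4.png",a)
```

```text
t12.75 p [ 0.5236 -0.3144  0.1501] ydir -61.4 z [-0.001  0.001 -1.   ] F [ 1.4  0.3 -4.6] g 12.7 78.5
6944 [279.64012097 283.78614631] ((280.0, 285.5), (205.0, 38.0), 90.0)
237 [ 32.93248945 333.46413502] ((33.92034912109375, 334.1947021484375), (13.92266845703125, 28.78605842590332), 48.8140754699707)
1164 [ 17.14089347 369.67353952] ((17.540794372558594, 370.91046142578125), (56.7034912109375, 26.53706169128418), 73.88658142089844)
pad [204 179  12  14 127] [209.91338583 184.43307087] [0.5617 0.1183 0.06  ]
pad [171 183  14  17 164] [177.70731707 191.31707317] [0.5382 0.2191 0.06  ]
expected pin px [194.90907983 189.09516155]
```

View pics/c4.png

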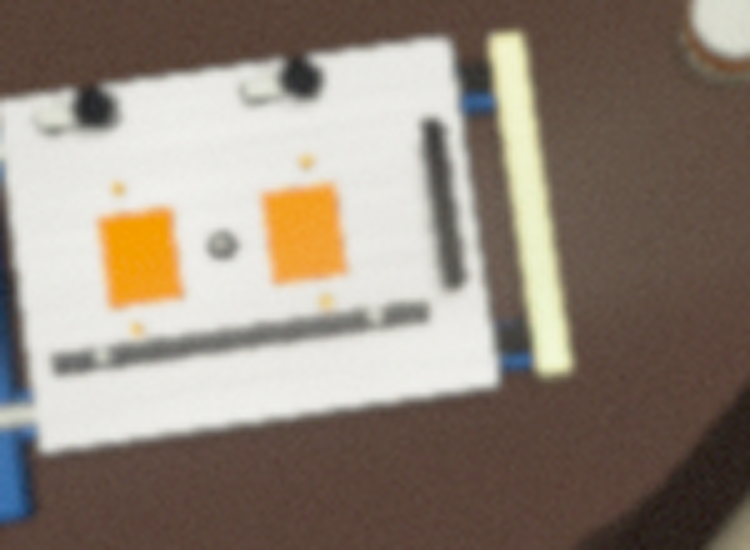

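View pics/w4.png

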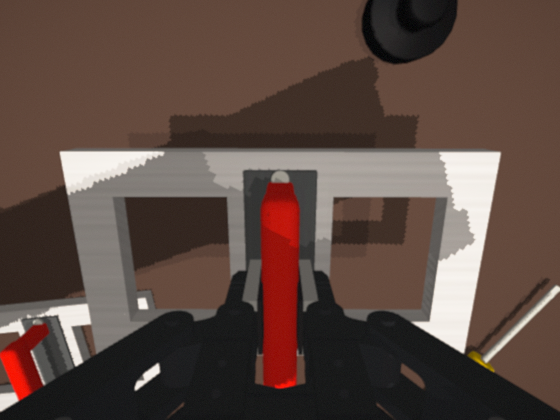

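Run:
```python
from h import *
f=lambda u,v,z:back("top",(150+(u-2)/5,140+(v-2)/5),z).round(4)
s=[f(*p,.065) for p in((118,188),(307,161),(137,328),(326,301))];print(np.mean(s,0))
for a,b in((0,1),(2,3)): d=s[b]-s[a];print(np.linalg.norm(d),np.degrees(np.arctan2(d[0],-d[1])))
print("pin",f(222,244,.072)); print("bar",f(442,205,.11))
```

```text
[0.547425 0.1673   0.065   ]
0.12006140095800984 9.25049432927464
0.11942114553126679 9.154707404774795
pin [0.5466 0.1664 0.072 ]
bar [0.5678 0.0272 0.11  ]
```

step_arm --commands '[0,0,0.04,0.067,0,0,0,0,0,0.12,0.067,0,0,-0.02,0,0.01,0.2,0.067,0,0,-0.04,0,0.015,0.28,0.067,0,0,-0.06,0,0.02,0.36,0.067,0,0,-0.08,0,0.025,0.44,0.067,0,0,-0.109,0,0.03,0.52,0.067,0,0,-0.109,0,0.035,0.6,0.067,0,0,-0.109,0,0.039,0.68,0.067,0,0,-0.109,0,0.039,0.74,0.067,0,0,-0.109]'

```text
clock: 14.1
position: [0.5467, 0.1313, 0.1899]
ee_rot: [0.997, 0.079, -0.001, 0.0]
ft_force: [-0.0, -0.5, -3.8]
grip_width: 0.152
grasp_force: 79.2
```

step_arm --commands '[0,0.005,0.05,0,0,0,0,0,0.005,0.085,0,0,0,0,0,0.005,0.085,0,0,0,0,0,0.005,0.085,-0.04,0,0,0,0,0.005,0.085,-0.08,0,0,0,0,0.005,0.085,-0.11,0,0,0,0,0.005,0.085,-0.125,0,0,0,0,0.005,0.085,-0.135,0,0,0,0,0.005,0.085,-0.14,0,0,0,0,0.005,0.085,-0.14,0,0,0]'

```text
clock: 15.35
position: [0.5507, 0.1801, 0.1074]
ee_rot: [0.997, 0.078, 0.0, -0.0]
ft_force: [0.8, 0.8, -4.5]
grip_width: 0.144
grasp_force: 79.1
```

Run:
```python
from h import *
o=st()
t=camera("side");u,v=proj("side",[.5455,.1635,.08]).astype(int);print(u,v)
cv2.imwrite("pics/c5.png",cv2.resize(t[max(0,v-70):v+70,u-95:u+95,::-1],None,fx=4,fy=4,interpolation=cv2.INTER_CUBIC))
```

```text
t15.35 p [0.5507 0.1801 0.1074] ydir -81.03 z [ 0.  0. -1.] F [ 0.8  0.8 -4.5] g 12.3 79.1
312 283
```

View pics/c5.png

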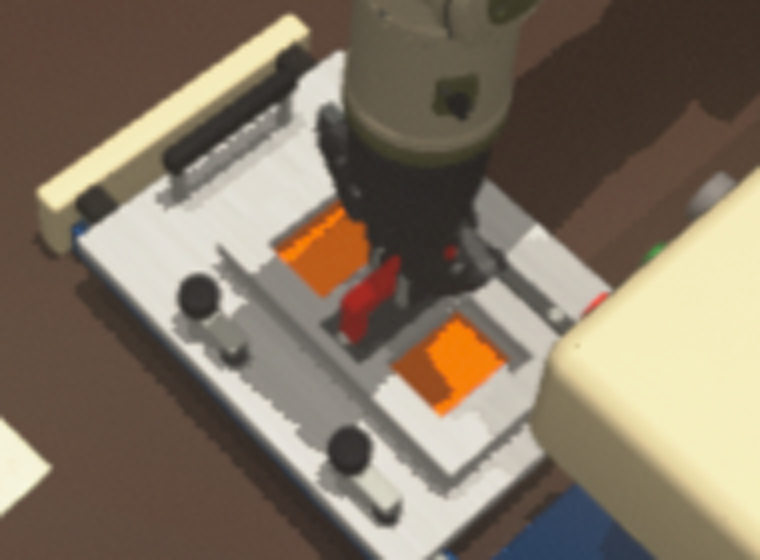

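step_arm --commands '[0,-0.003,0.003,0,0,0,0,0,-0.006,0.002,0,0,0,0,0,-0.009,0.002,0,0,0,0,0,-0.011,0.0015,0,0,0,0,0,-0.013,0.001,0,0,0,0,0,-0.015,0.001,0,0,0,0,0,-0.015,0.001,0,0,0,0,0,-0.015,0.001,0,0,0,0,0,-0.015,0.001,0,0,0,0,0,-0.015,0.001,0,0,0,0]'

```text
clock: 16.65
position: [0.5441, 0.1814, 0.1084]
ee_rot: [0.997, 0.078, 0.003, -0.001]
ft_force: [9.5, 2.3, -5.8]
grip_width: 0.149
grasp_force: 78.9
```

```bash
python3 -c "
from h import *
st()"
```

```text
t16.65 p [0.5441 0.1814 0.1084] ydir -81.01 z [ 0.006  0.002 -1.   ] F [ 9.5  2.3 -5.8] g 12.7 78.9
```

step_arm --commands '[0,0.0015,0,-0.002,0,0,0,0,0.0015,0,-0.004,0,0,0,0,0.0015,0,-0.006,0,0,0,0,0.0015,0,-0.008,0,0,0,0,0.0015,0,-0.009,0,0,0,0,0.0015,0,-0.009,0,0,0,0,0.0015,0,-0.009,0,0,0,0,0.0015,0,-0.009,0,0,0,0,0.0015,0,-0.009,0,0,0,0,0.0015,0,-0.009,0,0,0]'

```text
clock: 17.9
position: [0.5447, 0.1812, 0.1035]
ee_rot: [0.997, 0.078, 0.003, -0.001]
ft_force: [7.0, 2.2, -0.4]
grip_width: 0.146
grasp_force: 80.2
```

```bash
python3 -c "
from h import *
st()"
```

```text
t17.90 p [0.5447 0.1812 0.1035] ydir -81.02 z [ 0.005  0.002 -1.   ] F [ 7.   2.2 -0.4] g 12.4 80.2
```

step_arm --commands '[0,0,0,-0.002,0,0,0,0,0,0,-0.002,0,0,0,0,0,0,-0.002,0,0,0,0,0,0,-0.002,0,0,0,0,0,0,-0.002,0,0,0,0,0,0,-0.002,0,0,0,0,0,0,-0.002,0,0,0,0,0,0,-0.002,0,0,0,0,0,0,-0.002,0,0,0,0,0,0,-0.002,0,0,0]'

```text
clock: 19.15
position: [0.5448, 0.1813, 0.1031]
ee_rot: [0.997, 0.078, 0.003, -0.001]
ft_force: [2.5, 0.1, 10.2]
grip_width: 0.149
grasp_force: 81.4
```

```bash
python3 -c "
from h import *
st()"
```

```text
t19.15 p [0.5448 0.1813 0.1031] ydir -81.01 z [ 0.005  0.002 -1.   ] F [ 2.5  0.1 10.2] g 12.7 81.4
```

step_arm --commands '[0,-0.001,-0.002,0,0,0,0,0,-0.001,-0.004,0,0,0,0,0,-0.001,-0.006,0,0,0,0,0,-0.0005,-0.008,0,0,0,0,0,0,-0.01,0,0,0,0,0,0,-0.012,0,0,0,0,0,0.0005,-0.014,0,0,0,0,0,0.001,-0.016,0,0,0,0,0,0.001,-0.018,0,0,0,0,0,0.0015,-0.02,0,0,0,0]'

```text
clock: 20.4
position: [0.5458, 0.1732, 0.1034]
ee_rot: [0.997, 0.08, 0.004, -0.003]
ft_force: [4.4, 11.8, 5.9]
grip_width: 0.144
grasp_force: 80.7
```

```bash
python3 -c "
from h import *
st()"
```

```text
t20.40 p [0.5458 0.1732 0.1034] ydir -80.86 z [ 0.007  0.007 -1.   ] F [ 4.4 11.8  5.9] g 12.3 80.7
```

step_arm --commands '[0,0,-0.002,0,0,0,0,0,0.0005,-0.004,0,0,0,0,0,0.001,-0.006,0,0,0,0,0,0.001,-0.008,0,0,0,0,0,0.0015,-0.01,0,0,0,0,0,0.0015,-0.01,0,0,0,0,0,0.0015,-0.01,0,0,0,0,0,0.0015,-0.01,0,0,0,0,0,0.0015,-0.01,0,0,0,0,0,0.0015,-0.01,0,0,0,0]'

```text
clock: 21.65
position: [0.547, 0.1655, 0.1023]
ee_rot: [0.997, 0.079, 0.004, -0.002]
ft_force: [9.4, 7.3, -3.6]
grip_width: 0.151
grasp_force: 79.3
```

```bash
python3 -c "
from h import *
st()"
```

```text
t21.65 p [0.547  0.1655 0.1023] ydir -80.93 z [ 0.007  0.004 -1.   ] F [ 9.4  7.3 -3.6] g 12.9 79.3
```

step_arm --commands '[0,0.001,0,-0.003,0,0,0,0,0.001,0,-0.006,0,0,0,0,0.001,0,-0.009,0,0,0,0,0.001,0,-0.012,0,0,0,0,0.001,0,-0.012,0,0,0,0,0.001,0,-0.012,0,0,0,0,0.001,0,-0.012,0,0,0,0,0.001,0,-0.012,0,0,0,0,0.001,0,-0.012,0,0,0,0,0.001,0,-0.012,0,0,0]'

```text
clock: 22.9
position: [0.5476, 0.1637, 0.0957]
ee_rot: [0.997, 0.078, 0.003, -0.001]
ft_force: [5.2, 1.5, 5.3]
grip_width: 0.147
grasp_force: 80.9
```

```bash
python3 -c "
from h import *
st()"
```

```text
t22.90 p [0.5476 0.1637 0.0957] ydir -81.0 z [ 0.006  0.002 -1.   ] F [5.2 1.5 5.3] g 12.5 80.9
```

step_arm --commands '[0,0,0,-0.002,0,0,0,0,0,0,-0.004,0,0,0,0,0,0,-0.006,0,0,0,0,0,0,-0.008,0,0,0,0,0,0,-0.01,0,0,0,0,0,0,-0.011,0,0,0,0,0,0,-0.011,0,0,0,0,0,0,-0.011,0,0,0,0,0,0,-0.011,0,0,0,0,0,0,-0.011,0,0,0]' --squeeze 110

```text
clock: 24.15
position: [0.5481, 0.1638, 0.0915]
ee_rot: [0.997, 0.078, 0.004, -0.002]
ft_force: [-3.9, -0.7, 30.8]
grip_width: 0.143
grasp_force: 113.7
```

```bash
python3 -c "
from h import *
st()"
```

```text
t24.15 p [0.5481 0.1638 0.0915] ydir -81.02 z [ 0.007  0.004 -1.   ] F [-3.9 -0.7 30.8] g 12.2 113.7
```

Run:
```python
from h import *
t=camera("side")
cv2.imwrite("pics/c6.png",cv2.resize(t[213:353,217:407,::-1],None,fx=4,fy=4,interpolation=cv2.INTER_CUBIC));st()
```

```text
t24.20 p [0.5481 0.1638 0.0915] ydir -81.01 z [ 0.007  0.004 -1.   ] F [-4.1 -0.8 30.1] g 12.3 113.7
```

View pics/c6.png

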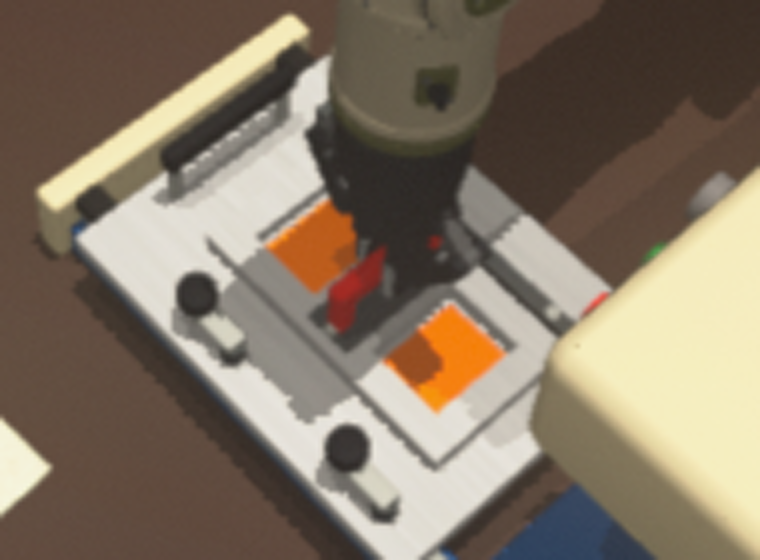

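The picture shows the plate lying flat on the table. Its near corner is at about (435,465), its far edge runs along the fence, and the table is still at the stops: handle and corner (80,235) have not moved since the previous view.

```bash
python3 -c "
from workcell import *
print(hand_in())"
```

```text
the job is handed in; nothing more can be done
None
```

I handed the job in at about 24 s: the slide table is out at its stops, and the plate is over the pin along the fence. It is pressed flat with about 30 N and still gripped by its red handle; no verdict came back, so I can't confirm it passed.

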